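# First pair of wing screws on a gearbox cover

### The arm

A 6-joint arm with a two-finger parallel gripper is mounted at the origin on a cart in front of the work surface, level with it; the furniture and walls round the work are solid. World frame = base frame: x ahead of the robot, y to its left, z up, the work surface at z = 0. Lengths are in m, angles in rad, forces in N, time in s.
With the tool pointing down it reaches from about 0.3 to 0.775 m from the base axis. Payload 14.6 kg.
Tool frame: the origin (TCP) lies midway between the tips of the shut fingers; the grasp point (between the pads) lies 19 mm behind it; z points along the fingers, y is the line along which they close (so a half turn about z gives the same grasp; the last joint's range is limited). The gripper opens to 94 mm and grips with 3 to 60 N. Pads are 16 mm wide; open, the fingers measure 119 mm over their backs; the gripper's body (75 mm by 177 mm) begins 78 mm behind the grasp point.
Start: joints at [-1.254, 0.3, 1.521, -0, 1.321, -0.067], TCP at [0.206, -0.51, 0.205] pointing down, gripper open.
Joint ranges: [-3.03, 3.03], [-0.79, 2.21], [0.23, 2.52], [-1.04, 4.18], [0, 3.07], [-2.55, 2.55]. Speed limits (rad/s): [2.22, 2.22, 2.57, 3.14, 3.14, 3.14].

### API

Orientations are given as [roll, pitch, yaw] about the fixed x, y, z axes, in that order (R = Rz(yaw) Ry(pitch) Rx(roll)).
In Python, from station import telemetry, optics, ctrl gives the robot as it stands.
- The arm moves only by the tool carry_out, never from a script. Its argument "plan" is a list that holds one entry, the list of rows, each a list of 7 numbers: the shift along the tool's x, y, z in mm, then the turn, a rotation vector about the tool's x, y, z in rad, then the finger opening in mm, from 0 to 94. A call has 1 to 20 rows; each row shifts and turns the commanded pose from where the row before left it, along the tool's axes as they then stand; what a row does not reach is not made up. A row lasts 1/12 s, in which the tool goes at most 41.7 mm and 7.16 degrees, less where a joint would pass 70% of its speed; a pose out of reach is approached as far as the arm can. A call with a gripper value outside its range is refused whole. The fingers move at their own pace and stop on an object; "squeeze" is the grip in N (left out, the last holds). Time passes only in rows, so rows that do not move let the fingers close. It gives the time, the measured TCP pose, the force, the opening and the grip force at its end, in the units of the state.
- telemetry.get_obs(): the state, without advancing time (a new reading comes with each control period).
- optics.camera(name): name is "side" or "top"; returns a dict with "pixels" (400x640x3 uint8, red, green, blue), "intrinsics" (3x3 intrinsics, pixels), "origin" and "rotation" of the camera in the world. Camera axes: x right, y down, z forward; pixel columns grow to the right and rows downward; lengths in m; the calibration is good to about 2 mm. A picture is of the moment at which its call begins. There is no depth.
- ctrl.hand_in(): hands the job in; it is judged then, once.
The state is a dict: "time_s": time; "qpos": joint angles; "joint_vel": joint speeds; "tau": joint torques, N m; "ee_pos": TCP position; "eef_rot": TCP orientation; "force": force on the tool from outside, world axes, zero at the start; "moment": the same for the moment, N m; "grip_width": finger opening in m; "grip_force": force on a finger pad.
Only numpy, scipy, OpenCV 4.12 (cv2) and the standard library are available. Lean on these libraries where they do the work, as an engineer would, in place of code of your own. Each camera call takes 0.05 s, during which the arm holds its last target. There are 200 camera calls.

### The job

Start closing the gasketed inspection cover of the blue gearbox in cross order: turn the yellow wing screw clockwise until it is fully tight, then the wing screw diagonally opposite it across the cover, equally tight. Leave the other two wing screws loose as they are for the second pass, and let go at the end.

Things in the scene. Friction and masses are not known exactly. Their poses are not given: they have to be found in the camera images.
- screw_marked_grip (a point): Yellow wing screw on the gearbox cover, at its grip point: on its axis, 25 mm above the cover (97 mm above the bench). Its wing is an upright plate 44 mm long (x axis) and 10 mm thick (y axis), flat faces 11 to 35 mm above the cover, over a collar 24 mm wide and 4 mm high. z is up.
- screw_marked (a joint): Turn of the yellow wing screw, rad. 0 loosest, 1.3 its hard stop (tight); grows clockwise seen from above; starts between 0 and 0.3. At 1.3 the wing points at the middle of the cover, along the short black line beside it. It turns about an upright axis with about 0.06 N m of friction, stays where it is left and does not sink.
- screw_opposite_grip (a point): Grip point of the steel wing screw diagonally opposite the yellow one, 156 mm from it; same shape and axes. The four screws stand on a 110 mm square on the 156 mm square aluminium cover of a blue gearbox, which is fixed to the bench, turned any way round; its face is 72 mm above the bench. The other three wings are bare steel.
- screw_opposite (a joint): Turn of the diagonally opposite steel wing screw, rad. 0 loosest, 1.3 its hard stop (tight); grows clockwise seen from above; starts between 0 and 0.3. At 1.3 the wing points at the middle of the cover, along the short black line beside it. It turns about an upright axis with about 0.06 N m of friction, stays where it is left and does not sink.
- screw_side_a (a joint): Turn of the steel wing screw at the next corner counter-clockwise (seen from above) from the yellow one, 110 mm from it; to be left alone. Same values as the others; starts between 0 and 0.3.
- screw_side_b (a joint): Turn of the steel wing screw at the next corner clockwise from the yellow one, 110 mm from it; to be left alone. Same values as the others; starts between 0 and 0.3.

How it is judged:
On the way, in this order (a step that is already met when the one before it is completed fails the run):
1. the yellow screw is tight (above 1.1 rad) while the opposite one is still loose (below 0.6 rad) (value of joint screw_marked above 1.1 rad and value of joint screw_opposite below 0.6 rad), for 0.2 s.
2. the diagonally opposite screw is tight too (above 1.1 rad) (value of joint each of screw_marked, screw_opposite above 1.1 rad), for 0.2 s.
At the end, for the whole second after the job is handed in: The yellow screw and the one diagonally opposite are both turned to above 1.1 rad (within 0.2 rad, about 11 degrees, of their stop at 1.3); the other two are still below 0.6 rad (all of step 2 and value of joint each of screw_side_a, screw_side_b below 0.6 rad); the robot touches nothing.
It fails at once if one of the other two screws is tightened (0.6 rad or more) (value of joint any of screw_side_a, screw_side_b above 0.6 rad).
It also fails if it takes over 48 s, if anything falls off the work surface, if the arm or the gripper's body presses on something with over 40 N, if the wrist force passes 120 N, or if a joint passes its speed limit or range.

## Working session

There is one attempt and no reset: what is moved stays moved. The work goes in short steps, Python scripts to look and compute and a tool call to move; the robot and the scene stay as the last step left them, time stands still between calls to the robot, and variables do not carry over. Pictures are saved under pics/ and viewed, at most 10 in all, crops included, and the job is handed in when it is done.

Besides the shell and the picture viewer there is one more tool, called after "Emit:" as name(argument=value, ...), one argument or row to a line, values as JSON. carry_out: Moves the arm, as the interface text tells. Its arguments: {"type":"object","properties":{"plan":{"type":"array","items":{"type":"array","items":{"type":"array","items":{"type":"number"}}}},"squeeze":{"type":"number"}},"required":["plan"]}

```bash
mkdir -p pics; python3 - <<'E'
from station import telemetry, optics
import cv2,numpy as np
o=telemetry.get_obs();print({k:np.round(v,3).tolist() for k,v in o.items()})
for n in("top","side"):
    c=optics.camera(n);cv2.imwrite(f"pics/{n}0.png",c["pixels"][:,:,::-1]);print(n,c["intrinsics"],c["origin"],c["rotation"])
    np.savez(n+".npz",**c)
E
```

```text
{'time_s': 0.0, 'qpos': [-1.254, 0.3, 1.522, -0.0, 1.321, -0.067], 'joint_vel': [0.001, -0.0, 0.001, -0.001, -0.001, 0.001], 'tau': [-0.001, -53.18, -35.274, 0.071, 0.024, -0.0], 'ee_pos': [0.206, -0.51, 0.205], 'eef_rot': [-3.14, -0.0, 0.384], 'force': [-0.36, 0.778, -0.317], 'moment': [0.023, 0.029, 0.012], 'grip_force': 0.0, 'grip_width': 0.094}
top [[452.79358967   0.         318.0681534 ]
 [  0.         452.79358967 203.13330224]
 [  0.           0.           1.        ]] [0.49230997 0.04781425 0.97316116] [-3.05481801e+00  2.82557346e-03 -1.59809365e+00]
side [[362.10896063   0.         321.63249539]
 [  0.         362.10896063 201.68416724]
 [  0.           0.           1.        ]] [ 0.55323148 -0.71566747  0.50491285] [-2.02934961  0.02299099 -0.03563296]
```

View pics/top0.png

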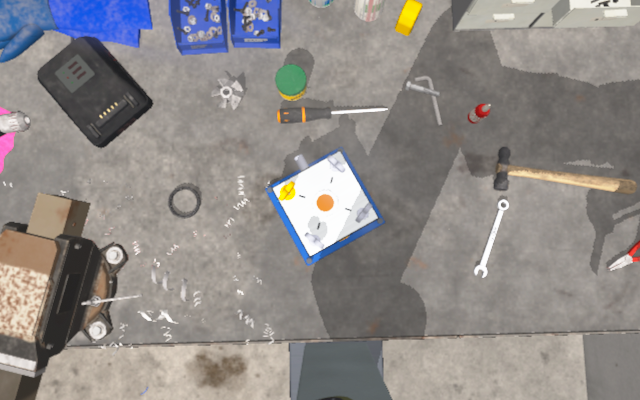

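The top view shows the gearbox near (325,205). The yellow screw is at about (287,190) and the opposite one at about (363,213). I'll enlarge that area.

```bash
cat > h.py <<'E'
import numpy as np
from scipy.spatial.transform import Rotation as R
def cam(c): return np.array(c["intrinsics"]),np.array(c["origin"]),R.from_euler("xyz",c["rotation"]).as_matrix()
def ray(c,uv,z):
    K,o,Rm=cam(c);d=Rm@np.linalg.solve(K,[*uv,1]);return o+d*(z-o[2])/d[2]
def proj(c,p):
    K,o,Rm=cam(c);q=K@(Rm.T@(np.array(p)-o));return q[:2]/q[2]
E
python3 - <<'E'
import cv2
a=cv2.imread("pics/top0.png")[140:270,260:390]
cv2.imwrite("pics/crop0.png",cv2.resize(a,(585,585),interpolation=cv2.INTER_CUBIC))
E
```

```text
(no output)
```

View pics/crop0.png

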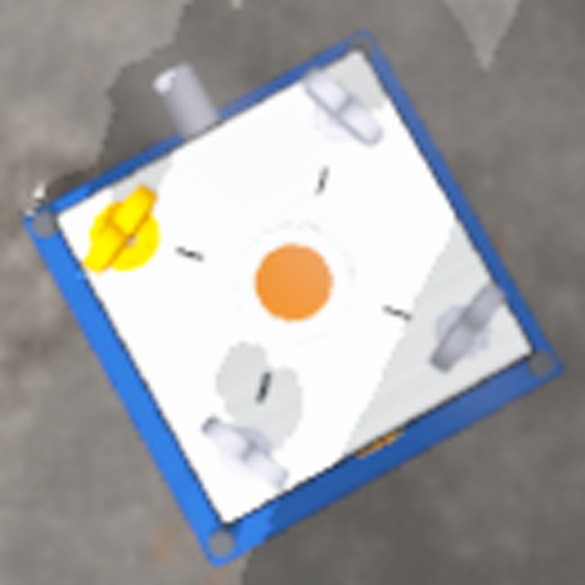

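View pics/side0.png

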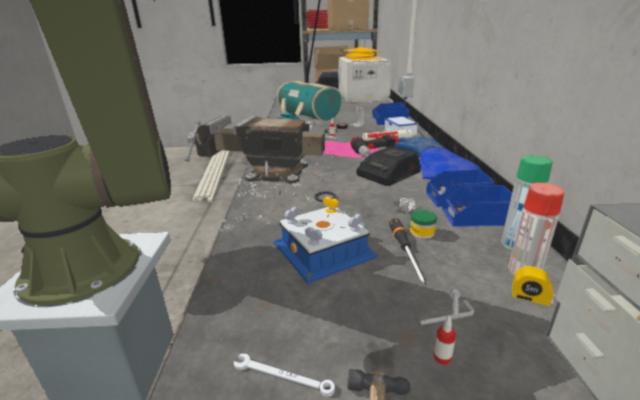

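```bash
python3 - <<'E'
from h import *
c=dict(np.load("top.npz"));f=lambda x,y:(260+(x+.5)/4.5-.5,140+(y+.5)/4.5-.5)
cor=np.array([ray(c,f(*p),.072)[:2] for p in[(57,217),(360,50),(532,352),(228,523)]])
m=cor.mean(0);print("corners",cor.round(4).tolist(),"mid",m.round(4),"sides",[np.linalg.norm(cor[i]-cor[i-1]).round(4) for i in range(4)])
print("orange",ray(c,f(294,283),.072))
for n,k,a,b in(("yel",0,(88,266),(153,190)),("opp",2,(440,362),(500,293)),("B",1,(310,76),(378,138)),("A",3,(206,427),(281,480))):
    g=m+(cor[k]-m)*110/156; A=ray(c,f(*a),.105);B=ray(c,f(*b),.105);d=(B-A)[:2]
    rad=np.degrees(np.arctan2(*(m-g)[::-1]));w=np.degrees(np.arctan2(*d[::-1]))
    print(n,"corner-based",g.round(4),"wing mid",((A+B)/2).round(4),"len",np.linalg.norm(d).round(3),"wing deg",w.round(1),"inward deg",rad.round(1),"cw to tight",((w-rad)%180).round(1))
E
```

```text
corners [[0.604, 0.1391], [0.6757, 0.0019], [0.5381, -0.0699], [0.4666, 0.0665]] mid [0.5711 0.0344] sides [np.float64(0.1555), np.float64(0.1548), np.float64(0.1552), np.float64(0.154)]
orange [0.57163662 0.0344522  0.072     ]
yel corner-based [0.5943 0.1082] wing mid [0.5945 0.1086 0.105 ] len 0.043 wing deg -41.7 inward deg -107.5 cw to tight 65.7
opp corner-based [ 0.5478 -0.0392] wing mid [ 0.5476 -0.0396  0.105 ] len 0.039 wing deg -42.8 inward deg 72.4 cw to tight 64.8
B corner-based [0.6448 0.0115] wing mid [0.6443 0.0112 0.105 ] len 0.04 wing deg -134.4 inward deg 162.7 cw to tight 62.9
A corner-based [0.4974 0.057 ] wing mid [0.4967 0.0585 0.105 ] len 0.039 wing deg -126.7 inward deg -17.1 cw to tight 70.4
```

Emit:
carry_out(
  plan=[
    [[10, -7, 0, 0, 0, 0, 40], [20, -14, 0, 0, 0, 0, 40], [30, -22, 0, 0, 0, 0, 40], [30, -22, 0, 0, 0, 0, 40], [30, -22, 0, 0, 0, 0, 40], [30, -22, 0, 0, 0, 0, 40], [30, -22, 0, 0, 0, 0, 40], [30, -22, 0, 0, 0, 0, 40], [30, -22, 0, 0, 0, 0, 40], [30, -22, 0, 0, 0, 0, 40], [30, -22, 0, 0, 0, 0, 40], [30, -22, 0, 0, 0, 0, 40], [30, -22, 0, 0, 0, 0, 40], [30, -22, 0, 0, 0, 0, 40], [30, -22, 0, 0, 0, 0, 40], [30, -22, 0, 0, 0, 0, 40], [30, -22, 0, 0, 0, 0, 40], [30, -22, 0, 0, 0, 0, 40], [30, -22, 0, 0, 0, 0, 40], [20, -14, 0, 0, 0, 0, 40]],
  ],
  squeeze=30,
)

```text
time_s: 1.77
ee_pos: [0.5724, 0.0825, 0.2051]
eef_rot: [-3.141, 0.0, 0.385]
force: [-0.1, -0.6, -0.1]
grip_width: 0.04
grip_force: 0.0
```

Emit:
carry_out(
  plan=[
    [[0, 0, 0, 0, 0, -0.12, 40], [0, 0, 0, 0, 0, -0.12, 40], [0, 0, 0, 0, 0, -0.12, 40], [0, 0, 0, 0, 0, -0.12, 40], [0, 0, 0, 0, 0, -0.12, 40], [0, 0, 0, 0, 0, -0.12, 40], [0, 0, 0, 0, 0, -0.12, 40], [0, 0, 0, 0, 0, -0.12, 40], [0, 0, 0, 0, 0, -0.12, 40], [0, 0, 0, 0, 0, -0.12, 40], [0, 0, 0, 0, 0, -0.12, 40], [0, 0, 0, 0, 0, -0.12, 40], [0, 0, 0, 0, 0, -0.12, 40], [0, 0, 0, 0, 0, -0.12, 40], [0, 0, 0, 0, 0, -0.12, 40], [0, 0, 0, 0, 0, -0.12, 40], [0, 0, 0, 0, 0, -0.11, 40], [0, 0, 0, 0, 0, 0, 40], [0, 0, 0, 0, 0, 0, 40]],
  ],
)

```text
time_s: 3.35
ee_pos: [0.5717, 0.0794, 0.2054]
eef_rot: [-3.141, -0.0, 2.411]
force: [0.1, -0.9, -0.5]
grip_width: 0.0401
grip_force: 0.0
```

Emit:
carry_out(
  plan=[
    [[1.2, 18.4, 0, 0, 0, 0, 40], [1.2, 18.4, 0, 0, 0, 0, 40], [0, 0, 15, 0, 0, 0, 40], [0, 0, 25, 0, 0, 0, 40], [0, 0, 25, 0, 0, 0, 40], [0, 0, 20, 0, 0, 0, 40], [0, 0, 15, 0, 0, 0, 40], [0, 0, 10, 0, 0, 0, 40], [0, 0, 10, 0, 0, 0, 40], [0, 0, 5, 0, 0, 0, 40], [0, 0, 0, 0, 0, 0, 40], [0, 0, 0, 0, 0, 0, 40]],
  ],
)

```text
time_s: 4.35
ee_pos: [0.595, 0.1081, 0.081]
eef_rot: [3.141, 0.0, 2.413]
force: [-0.9, 0.2, 0.5]
grip_width: 0.0399
grip_force: 0.0
```

```bash
python3 - <<'E'
from station import optics
import cv2
a=optics.camera("top")["pixels"][120:270,240:390,::-1];b=optics.camera("side")["pixels"][170:290,260:410,::-1]
cv2.imwrite("pics/near.png",cv2.hconcat([cv2.resize(a,(400,400),interpolation=2),cv2.resize(b,(400,320),interpolation=2) if 0 else cv2.copyMakeBorder(cv2.resize(b,(400,320),interpolation=2),0,80,0,0,0)]))
E
```

```text
(no output)
```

View pics/near.png

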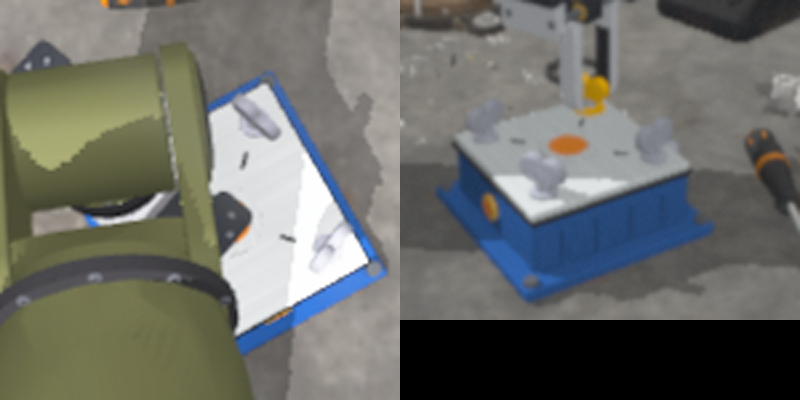

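The right half of the picture shows the fingers standing on either side of the yellow wing at about (595,90). Next I'll close and turn clockwise.

Emit:
carry_out(
  plan=[
    [[0, 0, 0, 0, 0, 0, 0], [0, 0, 0, 0, 0, 0, 0], [0, 0, 0, 0, 0, 0, 0], [0, 0, 0, 0, 0, 0, 0], [0, 0, 0, 0, 0, 0, 0], [0, 0, 0, 0, 0, 0, 0]],
  ],
  squeeze=35,
)

```text
time_s: 4.95
ee_pos: [0.5958, 0.1091, 0.0807]
eef_rot: [3.138, 0.001, 2.414]
force: [9.8, 8.4, -4.7]
grip_width: 0.0102
grip_force: 35.0
```

Emit:
carry_out(
  plan=[
    [[0, 1.3, 0, 0, 0, 0, 0], [0, 0, 0, 0, 0, 0.05, 0], [0, 0, 0, 0, 0, 0.08, 0], [0, 0, 0, 0, 0, 0.08, 0], [0, 0, 0, 0, 0, 0.08, 0], [0, 0, 0, 0, 0, 0.08, 0], [0, 0, 0, 0, 0, 0.08, 0], [0, 0, 0, 0, 0, 0.08, 0], [0, 0, 0, 0, 0, 0.08, 0], [0, 0, 0, 0, 0, 0.08, 0], [0, 0, 0, 0, 0, 0.08, 0], [0, 0, 0, 0, 0, 0.08, 0], [0, 0, 0, 0, 0, 0.08, 0], [0, 0, 0, 0, 0, 0.08, 0], [0, 0, 0, 0, 0, 0.04, 0], [0, 0, 0, 0, 0, 0.04, 0], [0, 0, 0, 0, 0, 0, 0]],
  ],
)

```text
time_s: 6.37
ee_pos: [0.5945, 0.1088, 0.0806]
eef_rot: [-3.139, 0.001, 1.321]
force: [-9.3, -1.4, 8.0]
grip_width: 0.01
grip_force: 35.0
```

```bash
python3 -c "
from station import telemetry
o=telemetry.get_obs();print(o['moment'],o['force'],o['eef_rot'],o['qpos'])"
```

```text
[-0.21255043  1.79842087  0.06650738] [-9.29428534 -1.35126612  8.04120077] [-3.13895472e+00  1.17393834e-03  1.32118466e+00] [ 1.20480624e-01  5.44480076e-01  1.47972477e+00 -1.55859486e-04
  1.12027176e+00  3.70161909e-01]
```

Emit:
carry_out(
  plan=[
    [[0, -0.9, 0, 0, 0, 0.03, 0], [0, 0, 0, 0, 0, 0.03, 0], [0, 0, 0, 0, 0, 0.03, 0], [0, 0, 0, 0, 0, 0, 0], [0, 0, 0, 0, 0, 0, 0], [0, 0, 0, 0, 0, 0, 0]],
  ],
)

```text
time_s: 6.87
ee_pos: [0.5944, 0.1089, 0.0806]
eef_rot: [-3.141, 0.001, 1.235]
force: [-4.9, -2.9, 4.6]
grip_width: 0.0102
grip_force: 35.0
```

```bash
python3 -c "
from station import telemetry
o=telemetry.get_obs();print(o['moment'],o['force'],o['eef_rot'])"
```

```text
[-0.54468041  0.94059552  0.1329148 ] [-4.85770407 -2.86886701  4.63332426] [-3.14082777e+00  9.06358788e-04  1.23488674e+00]
```

Emit:
carry_out(
  plan=[
    [[0, 0, 0, 0, 0, 0.03, 0], [0, 0, 0, 0, 0, 0.03, 0], [0, 0, 0, 0, 0, 0, 0], [0, 0, 0, 0, 0, 0, 0]],
  ],
)

```text
time_s: 7.2
ee_pos: [0.5944, 0.1089, 0.0806]
eef_rot: [-3.141, 0.001, 1.175]
force: [-4.7, -2.4, 5.0]
grip_width: 0.0108
grip_force: 35.6
```

```bash
python3 -c "
from station import telemetry
o=telemetry.get_obs();print(o['moment'],o['force'],o['eef_rot'])"
```

```text
[-0.5509249   0.96122038  0.41714091] [-4.68814695 -2.40504933  5.02841971] [-3.14094290e+00  1.04521034e-03  1.17514271e+00]
```

Emit:
carry_out(
  plan=[
    [[0, 0, 0, 0, 0, 0, 40], [0, 0, 0, 0, 0, 0, 40], [0, 0, 0, 0, 0, 0, 40], [0, 0, 0, 0, 0, 0, 40], [0, 0, -10, 0, 0, 0, 40], [0, 0, -20, 0, 0, 0, 40], [0, 0, -25, 0, 0, 0, 40], [0, 0, -20, 0, 0, 0, 40], [0, 0, -5, 0, 0, 0, 40], [0, 0, 0, 0, 0, 0, 40]],
  ],
)

```text
time_s: 8.03
ee_pos: [0.5954, 0.1093, 0.1623]
eef_rot: [3.139, -0.002, 1.174]
force: [0.1, -1.2, 0.6]
grip_width: 0.0401
grip_force: 0.0
```

Emit:
carry_out(
  plan=[
    [[-15, 1, 0, 0, 0, 0, 40], [-28, 2.6, 0, 0, 0, 0, 40], [-28, 2.6, 0, 0, 0, 0, 40], [-28, 2.6, 0, 0, 0, 0, 40], [-28, 2.6, 0, 0, 0, 0, 40], [-27.6, 2.7, 0, 0, 0, 0, 40], [0, 0, 0, 0, 0, -0.12, 40], [0, 0, 0, 0, 0, -0.12, 40], [0, 0, 0, 0, 0, -0.12, 40], [0, 0, 0, 0, 0, -0.12, 40], [0, 0, 0, 0, 0, -0.12, 40], [0, 0, 0, 0, 0, -0.12, 40], [0, 0, 0, 0, 0, -0.12, 40], [0, 0, 0, 0, 0, -0.12, 40], [0, 0, 0, 0, 0, -0.12, 40], [0, 0, 0, 0, 0, -0.12, 40], [0, 0, 0, 0, 0, -0.02, 40], [0, 0, 0, 0, 0, 0, 40], [0, 0, 0, 0, 0, 0, 40]],
  ],
)

```text
time_s: 9.62
ee_pos: [0.5475, -0.0391, 0.1598]
eef_rot: [-3.141, -0.001, 2.39]
force: [1.3, 0.2, 0.6]
grip_width: 0.0399
grip_force: 0.0
```

```bash
python3 - <<'E'
from station import optics
import cv2
a=optics.camera("top")["pixels"][120:270,240:390,::-1];b=optics.camera("side")["pixels"][170:290,260:410,::-1]
cv2.imwrite("pics/near2.png",cv2.hconcat([cv2.resize(a,(400,400),interpolation=2),cv2.copyMakeBorder(cv2.resize(b,(400,320),interpolation=2),0,80,0,0,0)]))
E
```

```text
(no output)
```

View pics/near2.png

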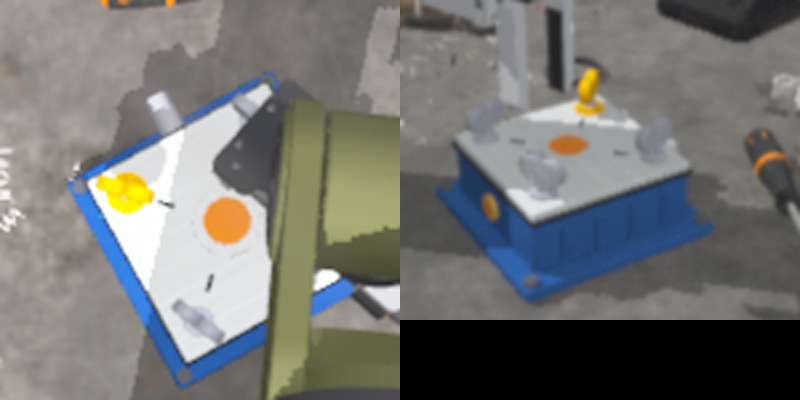

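In the left half the yellow wing at (125,190) now lines up with its black line at (165,203), so it is tight. The fingers are above the opposite screw, so I'll lower and grip.

Emit:
carry_out(
  plan=[
    [[0, 0, 10, 0, 0, 0, 40], [0, 0, 20, 0, 0, 0, 40], [0, 0, 20, 0, 0, 0, 40], [0, 0, 15, 0, 0, 0, 40], [0, 0, 9, 0, 0, 0, 40], [0, 0, 5, 0, 0, 0, 40], [0, 0, 0, 0, 0, 0, 40], [0, 0, 0, 0, 0, 0, 40], [0, 0, 0, 0, 0, 0, 0], [0, 0, 0, 0, 0, 0, 0], [0, 0, 0, 0, 0, 0, 0], [0, 0, 0, 0, 0, 0, 0], [0, 0, 0, 0, 0, 0, 0], [0, 0, 0, 0, 0, 0, 0]],
  ],
)

```text
time_s: 10.88
ee_pos: [0.5484, -0.0384, 0.0818]
eef_rot: [3.14, 0.001, 2.394]
force: [2.9, 3.7, 0.7]
grip_width: 0.0102
grip_force: 35.0
```

Emit:
carry_out(
  plan=[
    [[0, 0.5, 0, 0, 0, 0, 0], [0, 0, 0, 0, 0, 0.05, 0], [0, 0, 0, 0, 0, 0.08, 0], [0, 0, 0, 0, 0, 0.08, 0], [0, 0, 0, 0, 0, 0.08, 0], [0, 0, 0, 0, 0, 0.08, 0], [0, 0, 0, 0, 0, 0.08, 0], [0, 0, 0, 0, 0, 0.08, 0], [0, 0, 0, 0, 0, 0.08, 0], [0, 0, 0, 0, 0, 0.08, 0], [0, 0, 0, 0, 0, 0.08, 0], [0, 0, 0, 0, 0, 0.08, 0], [0, 0, 0, 0, 0, 0.08, 0], [0, 0, 0, 0, 0, 0.08, 0], [0, 0, 0, 0, 0, 0.08, 0], [0, 0, 0, 0, 0, 0.04, 0], [0, 0, 0, 0, 0, 0.03, 0], [0, 0, 0, 0, 0, 0, 0], [0, 0, 0, 0, 0, 0, 0]],
  ],
)

```text
time_s: 12.47
ee_pos: [0.5482, -0.0385, 0.0817]
eef_rot: [-3.141, 0.0, 1.235]
force: [-3.1, 0.3, 6.1]
grip_width: 0.0099
grip_force: 35.0
```

```bash
python3 -c "
from station import telemetry
o=telemetry.get_obs();print(o['moment'],o['force'],o['eef_rot'])"
```

```text
[0.09569326 0.52777302 0.09126408] [-3.14925939  0.33598676  6.08175837] [-3.14145068e+00  2.62792301e-04  1.23498657e+00]
```

Emit:
carry_out(
  plan=[
    [[0, 0, 0, 0, 0, 0.03, 0], [0, 0, 0, 0, 0, 0.03, 0], [0, 0, 0, 0, 0, 0, 0], [0, 0, 0, 0, 0, 0, 0]],
  ],
)

```text
time_s: 12.8
ee_pos: [0.5482, -0.0385, 0.0817]
eef_rot: [-3.141, 0.0, 1.176]
force: [-3.1, 0.3, 5.8]
grip_width: 0.0106
grip_force: 35.5
```

```bash
python3 -c "
from station import telemetry
o=telemetry.get_obs();print(o['moment'],o['force'],o['eef_rot'])"
```

```text
[0.0504637  0.54019933 0.48194005] [-3.13315361  0.25218034  5.7782874 ] [-3.14148608e+00  3.04088901e-04  1.17588599e+00]
```

The reaction torque is 0.48 N m, so this one is at its stop. I'll release, lift, move clear and check.

Emit:
carry_out(
  plan=[
    [[0, 0, 0, 0, 0, 0, 40], [0, 0, 0, 0, 0, 0, 40], [0, 0, 0, 0, 0, 0, 40], [0, 0, 0, 0, 0, 0, 40], [0, 0, -10, 0, 0, 0, 40], [0, 0, -20, 0, 0, 0, 40], [0, 0, -30, 0, 0, 0, 40], [0, 0, -30, 0, 0, 0, 40], [0, 0, -20, 0, 0, 0, 40], [-20, 0, 0, 0, 0, 0, 40], [-30, 0, 0, 0, 0, 0, 40], [-30, 0, 0, 0, 0, 0, 40], [-30, 0, 0, 0, 0, 0, 40], [-30, 0, 0, 0, 0, 0, 40], [-30, 0, 0, 0, 0, 0, 40], [-30, 0, 0, 0, 0, 0, 40], [-15, 0, 0, 0, 0, 0, 40], [0, 0, 0, 0, 0, 0, 40], [0, 0, 0, 0, 0, 0, 40]],
  ],
)

```text
time_s: 14.38
ee_pos: [0.465, -0.237, 0.192]
eef_rot: [3.141, -0.0, 1.172]
force: [0.6, 0.4, 0.8]
grip_width: 0.0401
grip_force: 0.0
```

```bash
python3 - <<'E'
from station import optics
import cv2
a=optics.camera("top")["pixels"][130:280,250:400,::-1]
cv2.imwrite("pics/end.png",cv2.resize(a,(500,500),interpolation=2))
E
```

```text
(no output)
```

View pics/end.png

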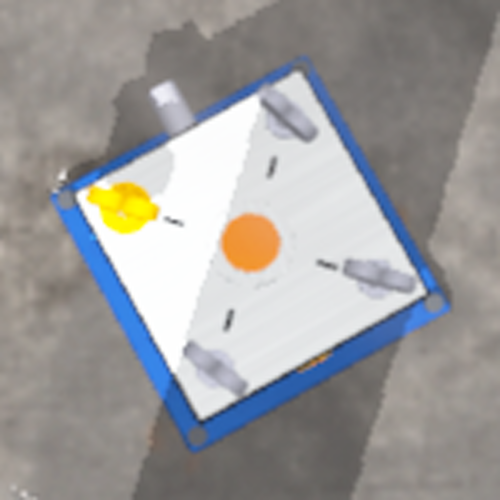

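The yellow wing at (123,205) and the opposite wing at (378,275) both line up with their black lines. The other two, at (288,115) and (215,368), have not moved.

```bash
python3 -c "
from station import ctrl
print(ctrl.hand_in())"
```

```text
the job is handed in; nothing more can be done
None
```

The yellow wing screw and then the one diagonally opposite were both turned to their stops, the other two were left loose, the gripper is clear of everything, and the job is handed in; no verdict was shown.

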